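# Lock the vial carousel for transport

## Task

Lock the vial carousel for transport: lift the red-headed locking pin out of its blue stand, put it into the yellow-ringed hole in the turning plate, and turn the plate with it, feeling for one of the eight holes hidden in the base underneath, until the holes line up and you can push the pin all the way through, its steel collar flush on the plate. Then let go, leaving the pin upright and fully home, and leave the beaker and the roll of tape standing where they are.

Things in the scene. Friction and masses are not known exactly. Their poses are not given: they have to be found in the camera images.
- pin: Locking pin, loose, upright, about 100 g. From the tip up: round steel shank 12 mm in diameter, 26 mm long, its lowest 5 mm tapering to 7 mm at the tip; steel collar 30 mm in diameter, 26 to 30 mm above the tip; smooth red head to grip, 22 mm in diameter, 30 to 72 mm above the tip. Origin at the tip's centre, z up to the head. It starts in the stand, collar on the stand's top.
- stand: Blue plastic block 60 x 60 mm, 35 mm high, fixed to the bench, with an upright 14 mm through hole in its centre in which the pin starts. Origin at the centre of its underside. It may stand to the right or the left of the carousel.
- hub (a point): Centre of the carousel's turning plate, on its upright axis, level with the upper face (60 mm above the bench). Grey disc 226 mm in diameter, 10 mm thick, on a white base 244 mm wide; turns either way (friction 0.12 N m). Ten vial caps within 61 mm of the axis stand 5 mm above it, a black hub 7 mm. Turning the hole towards the robot keeps the wrist clear of the shelf behind.
- lock_hole (a point): Centre of the lock hole's mouth on the plate's upper face: the plate's only hole, 14 mm in diameter, right through, ringed in yellow (40 mm across), 90 mm from the axis; it turns with the plate; x points outward, z up. Pin fully home: tip 26 mm below this point, collar on the plate. Pin stopped by the hidden ring: tip 12 mm below, collar 14 mm above the plate.
- beaker: Bystander: small empty glass beaker, loose, 67 mm in diameter and 79 mm high, standing on the bench on the side of the carousel where the stand is not. Origin at the centre of its underside.
- tape: Bystander: roll of yellow tape lying flat to the right of the carousel, towards the back, loose, 68 mm in diameter, 24 mm high. Origin at the centre of its underside.
- ring_face (a point): On the axis, level with the upper face of the hidden index ring, 12 mm below the plate's upper face: a flat fixed steel ring with eight equal holes, 14 mm in diameter, 18 mm deep, 90 mm from the axis, 45 degrees apart. Their direction differs each time, is told nowhere and never lines up at the start; less than 45 degrees of turning, either way, brings the lock hole over one. z up.
Mind the look-alikes: they are no part of the job. Leave any green look-alike of the pin alone.

How it is judged:
By the outcome, as a careful person would: the job done as asked, in the order asked, and still so for the second after the job is handed in, with the robot touching nothing.
It also fails if it takes over 48 s, if anything falls off the work surface, if the arm or the gripper's body presses on something with over 40 N, if the wrist force passes 120 N, or if a joint passes its speed limit or range.

## Robot

A 6-joint arm with a two-finger parallel gripper is mounted at the origin on a cart in front of the work surface, level with it; the furniture and walls round the work are solid. World frame = base frame: x ahead of the robot, y to its left, z up, the work surface at z = 0. Lengths are in m, angles in rad, forces in N, time in s.
With the tool pointing down it reaches from about 0.35 to 0.775 m from the base axis. Payload 5.5 kg.
Tool frame: the origin (TCP) lies midway between the tips of the shut fingers; the grasp point (between the pads) lies grasp_offset behind it (grasp_offset is the distance from the TCP to the grasp point, in m); z points along the fingers, y is the line along which they close (so a half turn about z gives the same grasp; the last joint's range is limited). The gripper opens to 85 mm and grips with 20 to 120 N. Pads are 22 mm wide; open, the fingers measure 114 mm over their backs; the gripper's body (76 mm by 85 mm) begins 54 mm behind the grasp point. The pads swing forward as they close: fully open they stand 13 mm farther back than shut.
Start: joints at [1.036, 0.313, 0.046, 1.304, 0, 1.431], TCP at [0.221, 0.531, 0.206] pointing down, gripper open.
Joint ranges: [-2.76, 2.76], [-0.86, 1.69], [-1.03, 1.26], [-2.2, 2.34], [-1.47, 1.5], [-3.14, 3.14]. Speed limits (rad/s): [2.57, 2.57, 3.14, 3.14, 3.14, 3.14].

## Interface

Orientations are given as a unit quaternion [w, x, y, z].
In Python, from workcell import * gives the robot as it stands.
- The arm moves only by the tool step_arm, never from a script. Its argument "deltas" is a list of rows, each a list of 7 numbers: the shift along the world's x, y, z in mm, then the turn, a rotation vector about the world's x, y, z in degrees, then the gripper's target within -1 to 1 (fully open at 1, half-way at 0, shut at -1). A call has 1 to 5 rows; each row shifts and turns the commanded pose from where the row before left it; what a row does not reach is not made up. A row lasts 1/10 s, in which the tool goes at most 50 mm and 8.59 degrees, less where a joint would pass 70% of its speed; a pose out of reach is approached as far as the arm can. A call is refused whole if a number of a shift passes 50 or a number of a turn 8.59, either way. A call with a gripper value outside its range is refused whole. The fingers move at their own pace and stop on an object; "newtons" is the grip in N (left out, the last holds). Time passes only in rows, so rows that do not move let the fingers close. It gives the time, the measured TCP pose, the force, the opening and the grip force at its end, in the units of the state.
- get_state(): the state, without advancing time (a new reading comes with each control period).
- read_camera(name): name is "scene" or "side" or "wrist"; returns a dict with "image" (400x640x3 uint8, red, green, blue), "z_map" (400x640 float32, m along the optical axis (not along the pixel's ray), 0 where there is no reading), "K" (3x3 intrinsics, pixels), "dist_coeffs" ([k1, k2, p1, p2, k3] as OpenCV has them; the pictures are not rectified), "world_from_camera" (4x4, takes a point from camera to world coordinates). Camera axes: x right, y down, z forward; pixel columns grow to the right and rows downward; lengths in m; the calibration is good to about 2 mm. A picture is of the moment at which its call begins.
- hand_in(): hands the job in; it is judged then, once.
The state is a dict: "clock": time; "joint_pos": joint angles; "qvel": joint speeds; "tau": joint torques, N m; "tcp_pos": TCP position; "orientation": TCP orientation; "wrist_force": force on the tool from outside, world axes, zero at the start; "ft_torque": the same for the moment, N m; "finger_gap": finger opening in m; "grip_force": force on a finger pad.
Only numpy, scipy, OpenCV 4.12 (cv2) and the standard library are available. Lean on these libraries where they do the work, as an engineer would, in place of code of your own. Each camera call takes 0.05 s, during which the arm holds its last target. There are 200 camera calls.

## Working session

There is one attempt and no reset: what is moved stays moved. The work goes in short steps, Python scripts to look and compute and a tool call to move; the robot and the scene stay as the last step left them, time stands still between calls to the robot, and variables do not carry over. Pictures are saved under pics/ and viewed, at most 10 in all, crops included, and the job is handed in when it is done.

Besides the shell and the picture viewer there is one more tool, called as name(argument=value, ...), one argument or row to a line, values as JSON. step_arm: Moves the arm, as the interface text tells. Its arguments: {"type":"object","properties":{"deltas":{"type":"array","items":{"type":"array","items":{"type":"number"}}},"newtons":{"type":"number"}},"required":["deltas"]}

```bash
mkdir -p pics; ls
python3 - <<'E'
from workcell import *
import cv2,numpy as np,pickle
s=get_state();print(s)
ims=[]
d={}
for n in("scene","side"):
    c=read_camera(n);d[n]=c;print(n,c["K"].tolist(),c["dist_coeffs"],c["world_from_camera"].round(3).tolist())
    cv2.imwrite(f"pics/{n}0.png",c["image"][:,:,::-1])
pickle.dump(d,open("d0.pkl","wb"))
E
```

```text
pics
{'clock': 0.0, 'joint_pos': array([ 1.03641893e+00,  3.14019154e-01,  4.49552660e-02,  1.30361146e+00,
       -8.28324740e-06,  1.43124382e+00]), 'qvel': array([ 0.00039659, -0.00110893,  0.00060777,  0.00026867, -0.00048037,
       -0.00084116]), 'tau': array([-2.69364682e-04, -4.80629897e+01,  2.98532510e+01,  1.94321066e-02,
       -1.10445735e-04, -5.81575918e-06]), 'tcp_pos': array([0.22086224, 0.53026783, 0.20518857]), 'orientation': array([-3.06716181e-04,  1.96132600e-01,  9.80576932e-01, -8.88043871e-04]), 'wrist_force': array([ 0.11845948,  0.66571043, -1.05744447]), 'ft_torque': array([-0.00338222, -0.02022805, -0.02841828]), 'grip_force': 0.0, 'finger_gap': 0.08572729302641081}
scene [[508.83039862815036, 0.0, 319.66549321956876], [0.0, 508.83039862815036, 206.42335770932715], [0.0, 0.0, 1.0]] [-0.00098524  0.          0.          0.          0.        ] [[0.453, -0.487, 0.747, -0.504], [-0.892, -0.237, 0.386, -0.498], [-0.011, -0.841, -0.541, 0.8], [0.0, 0.0, 0.0, 1.0]]
side [[476.3625466527105, 0.0, 324.08249352837606], [0.0, 476.3625466527105, 209.02259705812264], [0.0, 0.0, 1.0]] [0.01839043 0.         0.         0.         0.        ] [[0.988, -0.091, 0.123, 0.376], [-0.153, -0.648, 0.746, -0.8], [0.012, -0.756, -0.654, 0.757], [0.0, 0.0, 0.0, 1.0]]
```

View pics/scene0.png

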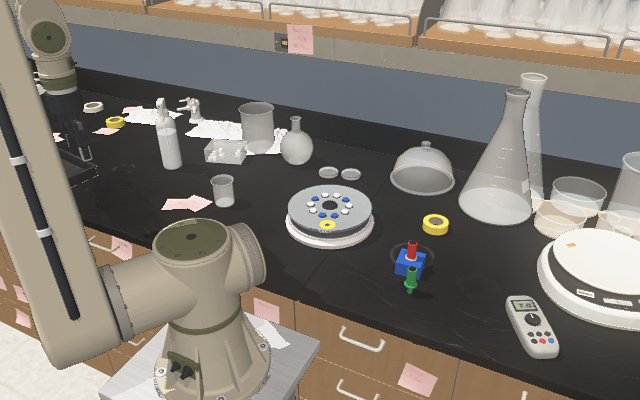

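View pics/side0.png

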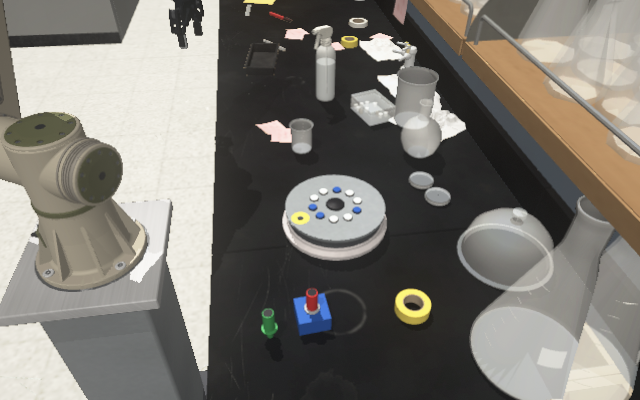

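Scene view: the red-headed pin is in the blue stand at (411,248), with the green look-alike at (411,280). The yellow-ringed hole is at (327,225), the beaker at (223,190) and the tape at (435,224). In the side view the red pin is at (312,298), green at (268,322) and the ring at (300,218). The pin meant is the red one, because its head is red and it sits in the blue stand.

```bash
cat > h.py <<'E'
import cv2,numpy as np
def ray(c,uv):
    p=cv2.undistortPoints(np.array([[uv]],float),c["K"],c["dist_coeffs"])[0,0]
    T=c["world_from_camera"]; return T[:3,3],T[:3,:3]@np.array([p[0],p[1],1])
def onz(c,uv,z):
    o,d=ray(c,uv); return o+d*(z-o[2])/d[2]
def tri(*rs):
    A=0;b=0
    for o,d in rs:
        d=d/np.linalg.norm(d);P=np.eye(3)-np.outer(d,d);A=A+P;b=b+P@o
    return np.linalg.solve(A,b)
def mask(im,name,box=None):
    h=cv2.cvtColor(im,cv2.COLOR_RGB2HSV);H,S,V=[h[:,:,i].astype(int) for i in range(3)]
    m={"red":((H<8)|(H>172))&(S>150)&(V>70),"yellow":(H>22)&(H<34)&(S>120)&(V>120),"blue":(H>105)&(H<125)&(S>150)&(V>60),"green":(H>50)&(H<80)&(S>130)}[name]
    if box: 
        b=np.zeros_like(m);x0,y0,x1,y1=box;b[y0:y1,x0:x1]=1;m=m&b
    return m.astype(np.uint8)
def blobs(m,amin=15):
    n,l,s,c=cv2.connectedComponentsWithStats(m)
    return [(c[i].round(1),s[i].tolist()) for i in range(1,n) if s[i,4]>amin]
E
python3 - <<'E'
import pickle,numpy as np,cv2
from h import *
d=pickle.load(open("d0.pkl","rb"))
B={"scene":dict(red=(395,230,430,270),yellow=(310,210,345,240),blue=(390,240,430,280)),"side":dict(red=(295,280,330,320),yellow=(285,205,320,232),blue=(285,285,340,340))}
R={}
for n in d:
    for k in B[n]:
        m=mask(d[n]["image"],k,B[n][k]);b=max(blobs(m),key=lambda t:t[1][4]);print(n,k,b);R[n,k]=b[0]
        hull=cv2.convexHull(cv2.findNonZero(m*0+ (cv2.connectedComponents(m)[1]>0).astype(np.uint8)))
        if k=="yellow": 
            e=cv2.fitEllipse(hull);print(" ell",e);R[n,k]=e[0]; print(" hole",onz(d[n],e[0],.06))
    print("red z.06",onz(d[n],R[n,"red"],.062))
    # hub: grey plate: depth-based points z in .055-.0625
    c=d[n];T=c["world_from_camera"];uu=np.stack(np.meshgrid(np.arange(640.),np.arange(400.)),-1).reshape(-1,1,2)
    q=cv2.undistortPoints(uu,c["K"],c["dist_coeffs"])[:,0];z=c["z_map"].reshape(-1)
    P=(np.c_[q,np.ones(len(q))]*z[:,None])@T[:3,:3].T+T[:3,3]
    h0=np.array([.47,.0])
    ok=(z>0)&(P[:,2]>.055)&(P[:,2]<.0645)
    hc=onz(c,(330,206) if n=="scene" else (335,207),.064)[:2]
    ok&=np.hypot(*(P[:,:2]-hc).T)<.14
    (cx,cy),r=cv2.minEnclosingCircle((P[ok][:,:2]*1000).astype(np.float32));print("hub",hc,cx,cy,r,ok.sum(),np.median(P[ok][:,2]))
for k in("red","yellow"): print(k,tri(*[ray(d[n],R[n,k]) for n in d]))
for k,p in dict(beaker=((223,190),(301,135)),tape=((435,224),(413,306)),green=((411,280),(268,322))).items():
    print(k,tri(ray(d["scene"],p[0]),ray(d["side"],p[1])))
im=[cv2.resize(d[n]["image"][y:y+90,x:x+120,::-1],None,fx=3.3,fy=3.3,interpolation=cv2.INTER_CUBIC) for n,x,y in(("scene",340,210),("side",240,260))]
cv2.imwrite("pics/crop.png",np.hstack(im))
# blue stand edges orientation
m=mask(d["side"]["image"],"blue",B["side"]["blue"]);a=cv2.approxPolyDP(cv2.convexHull(cv2.findNonZero(m)),3,True)[:,0]
print([(p.tolist(),onz(d["side"],p,.035)[:2].round(3).tolist()) for p in a])
E
```

```text
scene red (array([411.4, 250.2]), [407, 240, 10, 19, 129])
scene yellow (array([327. , 224.2]), [320, 220, 15, 9, 91])
 ell ((326.9295654296875, 224.19952392578125), (8.406107902526855, 14.661675453186035), 86.44300079345703)
 hole [ 0.45121942 -0.02519583  0.06      ]
scene blue (array([408.8, 263.1]), [395, 248, 31, 32, 460])
red z.06 [ 0.43973994 -0.25280383  0.062     ]
hub [0.52619011 0.00258451] 534.872314453125 8.129512786865234 115.90080261230469 2902 0.05944773756522104
side red (array([311.5, 301.2]), [306, 290, 12, 21, 156])
side yellow (array([299.9, 217.8]), [292, 213, 17, 10, 100])
 ell ((300.0832214355469, 217.72312927246094), (10.172598838806152, 16.192943572998047), 89.40422058105469)
 hole [ 0.45147061 -0.02646621  0.06      ]
side blue (array([312.1, 316.6]), [293, 294, 39, 42, 967])
red z.06 [ 0.44561658 -0.25766405  0.062     ]
hub [ 0.53243124 -0.00615291] 534.8428955078125 6.471015930175781 115.41742706298828 4987 0.05906636176797864
red [ 0.446563   -0.25168143  0.05585478]
yellow [ 0.45166793 -0.02516263  0.05930864]
beaker [0.49542055 0.33291854 0.04417747]
tape [ 0.64465048 -0.25645666  0.01010861]
green [ 0.36362088 -0.27796559  0.04070205]
[([330, 329], [0.473, -0.303]), ([300, 335], [0.418, -0.308]), ([293, 299], [0.414, -0.226]), ([324, 294], [0.474, -0.223])]
```

View pics/crop.png

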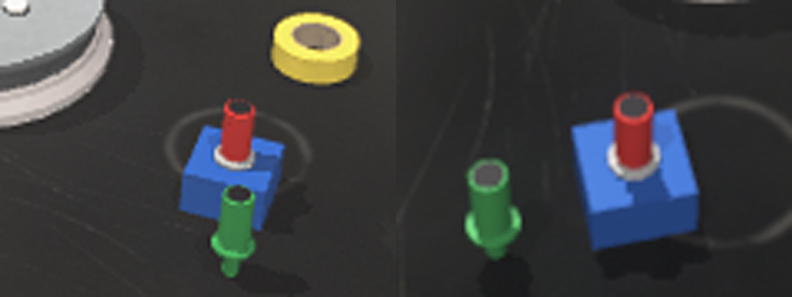

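The crop confirms it: the red pin stands in the blue block, and the green one is separate, about 85 mm nearer the robot. I'll move above the pin now.

step_arm(
  deltas=[
    [36,-34,0,0,0,4.5,1],
    [36,-34,0,0,0,4.5,1],
    [36,-34,0,0,0,4.5,1],
    [36,-34,0,0,0,4.5,1],
    [36,-34,0,0,0,4.5,1],
  ],
  newtons=60,
)

```text
clock: 0.6
tcp_pos: [0.402, 0.3592, 0.2058]
orientation: [-0.0, -0.001, 1.0, -0.0]
wrist_force: [0.3, 1.0, 0.2]
finger_gap: 0.0853
grip_force: 0.0
```

step_arm(
  deltas=[
    [0,-50,0,0,0,0,1],
    [0,-50,0,0,0,0,1],
    [0,-50,0,0,0,0,1],
    [0,-50,0,0,0,0,1],
    [0,-50,0,0,0,0,1],
  ],
)

```text
clock: 1.1
tcp_pos: [0.4005, 0.109, 0.2059]
orientation: [-0.0, 0.001, 1.0, -0.0]
wrist_force: [1.3, -0.4, 0.6]
finger_gap: 0.0848
grip_force: 0.0
```

step_arm(
  deltas=[
    [8,-49,0,0,0,0,1],
    [8,-49,0,0,0,0,1],
    [8,-49,0,0,0,0,1],
    [8,-49,0,0,0,0,1],
    [8,-49,0,0,0,0,1],
  ],
)

```text
clock: 1.6
tcp_pos: [0.4408, -0.1362, 0.206]
orientation: [-0.0, 0.001, 1.0, 0.0]
wrist_force: [1.6, 0.4, 0.8]
finger_gap: 0.0855
grip_force: 0.0
```

step_arm(
  deltas=[
    [4,-48,0,0,0,0,0.6],
    [0,-48,0,0,0,0,0.4],
    [0,-24,0,0,0,0,0.2],
    [0,0,0,0,0,0,0.2],
    [0,0,0,0,0,0,0.2],
  ],
)

```text
clock: 2.1
tcp_pos: [0.4446, -0.2541, 0.2055]
orientation: [-0.001, 0.002, 1.0, 0.001]
wrist_force: [-0.1, 0.5, 1.1]
finger_gap: 0.0512
grip_force: 0.0
```

Run:
```python
from workcell import *
import pickle,cv2
from h import *
try: print(grasp_offset)
except Exception as e: print(e)
c=read_camera("wrist");s=get_state();print(s["clock"],s["tcp_pos"],s["orientation"],s["finger_gap"],s["joint_pos"])
print(c["world_from_camera"].round(3).tolist())
cv2.imwrite("pics/w1.png",c["image"][:,:,::-1]);pickle.dump(c,open("w1.pkl","wb"))
for k in("red","blue"):
    for b in blobs(mask(c["image"],k),100): print(k,b,onz(c,b[0],.06 if k=="red" else .035))
```

```text
0.0187
2.15 [ 0.44473227 -0.25338393  0.20568747] [-5.13269196e-04  1.05217456e-03  9.99999098e-01  6.58209908e-04] 0.05119669488815906 [-6.75064898e-01  1.92322249e-01 -1.14193850e-01  1.26590390e+00
  3.87860090e-04 -6.72960862e-01]
[[0.004, 0.962, 0.274, 0.375], [1.0, -0.005, 0.0, -0.254], [0.002, 0.274, -0.962, 0.375], [0.0, 0.0, 0.0, 1.0]]
red (array([319.2, 176.6]), [309, 167, 22, 27, 236]) [ 0.44486716 -0.25157571  0.06      ]
blue (array([319. , 169.5]), [288, 140, 62, 64, 2554]) [ 0.44274157 -0.25156093  0.035     ]
blue (array([573.3, 213.5]), [565, 206, 18, 16, 224]) [0.49330255 0.02911241 0.035     ]
blue (array([541.9, 225.1]), [534, 218, 17, 15, 199]) [ 0.50677711 -0.00330013  0.035     ]
blue (array([610.8, 270.1]), [602, 263, 18, 15, 212]) [0.56325684 0.08810209 0.035     ]
blue (array([533.4, 297.3]), [526, 291, 16, 14, 174]) [0.59866141 0.00366011 0.035     ]
```

View pics/w1.png

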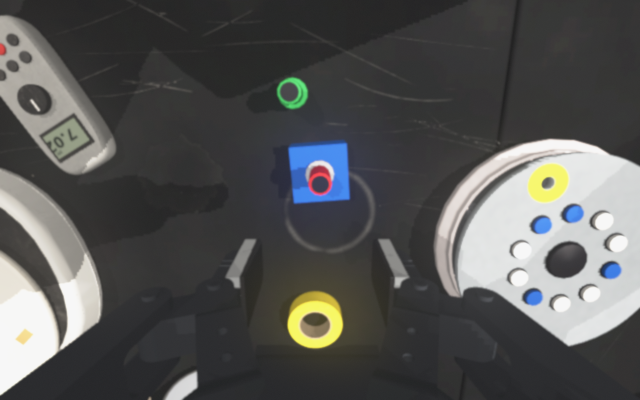

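Wrist view: the pin's dark top is near (320,184) inside the stand square, and the yellow ring is at (548,183). Next I'll refine both positions from this picture.

Run:
```python
import pickle,cv2
from h import *
c=pickle.load(open("w1.pkl","rb"));im=c["image"]
m=mask(im,"red",(300,160,340,200));pts=cv2.findNonZero(m);print(cv2.boundingRect(pts))
g=im[165:202,305:336].astype(int);
# enclosing circle of dark top + red rim: rows from v
for v in range(166,198,2): print(v,[ "R" if m[v,u] else "." for u in range(306,334)].__str__().replace("', '","")) 
my=mask(im,"yellow",(515,150,580,215));e=cv2.fitEllipse(cv2.convexHull(cv2.findNonZero(my)));print(e,onz(c,e[0],.06))
for uv in((320,182),(320,183),(320,184)): print(uv,onz(c,uv,.081))
b=mask(im,"blue",(280,130,360,215));a=cv2.approxPolyDP(cv2.convexHull(cv2.findNonZero(b)),3,True)[:,0]
print([(p.tolist(),onz(c,p,.035)[:2].round(4).tolist()) for p in a])
```

```text
(309, 167, 22, 27)
166 ['............................']
168 ['........RRRRRRRRRRR.........']
170 ['......RRRRRRRRRRRRRRR.......']
172 ['......RRRRRRRRRRRRRRRR......']
174 ['.....RRRRRRRRRRRRRRRRRR.....']
176 ['.....RRRRRRR.....RRRRRR.....']
178 ['....RRRR............RRRR....']
180 ['....RRR...............RR....']
182 ['...RRR.................RR...']
184 ['...RRR.................RR...']
186 ['....RR.................R....']
188 ['.....RR...............RR....']
190 ['......RR............RR......']
192 ['.........RRR.....RRR........']
194 ['............................']
196 ['............................']
((547.7246704101562, 182.6032257080078), (33.659950256347656, 41.55690383911133), 51.638153076171875) [ 0.45197173 -0.02429195  0.06      ]
(320, 182) [ 0.44530934 -0.25102374  0.081     ]
(320, 183) [ 0.44625901 -0.25102525  0.081     ]
(320, 184) [ 0.44721032 -0.25102677  0.081     ]
[([349, 198], [0.4743, -0.2191]), ([295, 203], [0.4797, -0.2778]), ([288, 148], [0.4199, -0.2837]), ([292, 144], [0.4158, -0.2794]), ([344, 141], [0.413, -0.2257])]
```

step_arm(
  deltas=[
    [2,2,-45,0,0,0,0.2],
    [0,0,-45,0,0,0,0.2],
    [0,0,-35,0,0,0,0.2],
    [0,0,-24,0,0,0,0.2],
    [0,0,-9,0,0,0,0.2],
  ],
)

```text
clock: 2.65
tcp_pos: [0.4455, -0.2491, 0.0458]
orientation: [-0.002, -0.0, 1.0, 0.002]
wrist_force: [-0.3, 0.4, -0.7]
finger_gap: 0.0513
grip_force: 0.0
```

step_arm(
  deltas=[
    [0,0,0,0,0,0,-0.3],
    [0,0,0,0,0,0,-1],
    [0,0,0,0,0,0,-1],
    [0,0,0,0,0,0,-1],
    [0,0,0,0,0,0,-1],
  ],
)

```text
clock: 3.15
tcp_pos: [0.4484, -0.2528, 0.0498]
orientation: [0.001, 0.001, 1.0, -0.001]
wrist_force: [0.1, 2.5, 6.3]
finger_gap: 0.0184
grip_force: 59.2
```

step_arm(
  deltas=[
    [0,0,0,0,0,0,-1],
    [0,0,0,0,0,0,-1],
    [0,0,0,0,0,0,-1],
  ],
)

```text
clock: 3.45
tcp_pos: [0.4484, -0.2528, 0.0498]
orientation: [0.001, 0.001, 1.0, -0.001]
wrist_force: [-0.2, 2.7, 6.3]
finger_gap: 0.018
grip_force: 59.2
```

Run:
```python
from workcell import *
import cv2,numpy as np
a=read_camera("scene")["image"][180:300,340:500,::-1];b=read_camera("side")["image"][220:340,230:390,::-1]
cv2.imwrite("pics/g.png",np.hstack([cv2.resize(x,None,fx=2.5,fy=4*.625*1,interpolation=cv2.INTER_CUBIC) for x in(a,b)]))
s=get_state();print(s["wrist_force"],s["ft_torque"],s["tcp_pos"],s["qvel"].round(3))
```

```text
[0.0728495  2.74373804 6.80417366] [ 0.43027959 -0.0781681   0.01992487] [ 0.44835461 -0.25274114  0.04977069] [-0.     0.001  0.     0.     0.001 -0.001]
```

View pics/g.png

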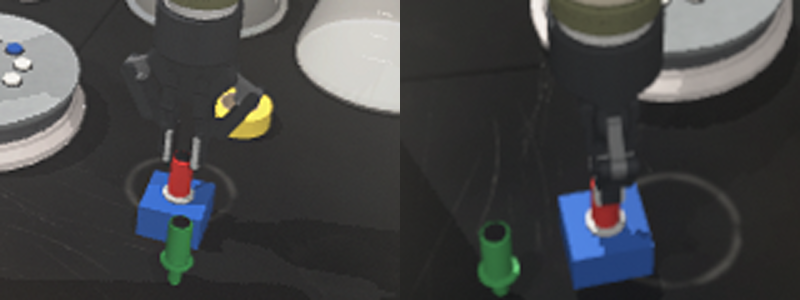

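The pads hold the upper part of the head (left crop (180,165)), and the pin is upright with its collar on the stand. I'll lift.

step_arm(
  deltas=[
    [0,0,15,0,0,0,-1],
    [0,0,25,0,0,0,-1],
    [0,0,30,0,0,0,-1],
    [0,0,20,0,0,0,-1],
    [0,0,0,0,0,0,-1],
  ],
  newtons=80,
)

```text
clock: 4.05
tcp_pos: [0.4491, -0.2539, 0.1415]
orientation: [0.003, 0.001, 1.0, -0.002]
wrist_force: [-0.1, -0.8, -0.4]
finger_gap: 0.017
grip_force: 78.4
```

step_arm(
  deltas=[
    [1,45,0,0,0,0,-1],
    [1,45,0,0,0,0,-1],
    [1,45,0,0,0,0,-1],
    [1,45,0,0,0,0,-1],
    [1,30,0,0,0,0,-1],
  ],
)

```text
clock: 4.55
tcp_pos: [0.4509, -0.0397, 0.1371]
orientation: [-0.001, 0.0, 1.0, 0.0]
wrist_force: [1.7, -0.2, -1.6]
finger_gap: 0.0175
grip_force: 78.6
```

step_arm(
  deltas=[
    [0,0,0,0,0,0,-1],
    [0,0,0,0,0,0,-1],
    [0,0,0,0,0,0,-1],
  ],
)

```text
clock: 4.85
tcp_pos: [0.4521, -0.0429, 0.1376]
orientation: [-0.0, 0.001, 1.0, -0.0]
wrist_force: [-0.3, -0.0, -1.4]
finger_gap: 0.0169
grip_force: 78.6
```

Run:
```python
from workcell import *
import cv2,numpy as np,pickle
from h import *
d={n:read_camera(n) for n in("scene","side","wrist")};pickle.dump(d,open("d2.pkl","wb"))
s=get_state();print(s["clock"],s["wrist_force"],s["tcp_pos"],s["orientation"],s["finger_gap"])
for n in d:
    for k in("red","yellow"):
        for b in blobs(mask(d[n]["image"],k),40): print(n,k,b)
a=d["scene"]["image"][150:260,270:410,::-1];b=d["side"]["image"][110:250,240:380,::-1]
w=d["wrist"]["image"][120:300,220:420,::-1]
cv2.imwrite("pics/l.png",np.hstack([cv2.resize(x,(266,266),interpolation=cv2.INTER_CUBIC) for x in(a,b,w)]))
```

```text
5.0 [ 0.20922084  0.64817705 -1.52058426] [ 0.45222338 -0.0433062   0.13789307] [-1.21115216e-04  2.02200638e-03  9.99997948e-01 -3.18335021e-05] 0.017138544479750144
scene red (array([332.7, 198.3]), [329, 191, 8, 15, 99])
scene yellow (array([435. , 225.1]), [422, 214, 27, 21, 368])
scene yellow (array([327. , 224.2]), [320, 220, 15, 9, 91])
side red (array([300. , 195.7]), [296, 191, 9, 11, 90])
side yellow (array([348.8,  41.9]), [341, 36, 17, 12, 146])
side yellow (array([300.3, 217.8]), [292, 213, 17, 11, 113])
side yellow (array([412. , 307.4]), [395, 289, 37, 36, 755])
wrist red (array([322. , 232.6]), [299, 213, 37, 38, 471])
wrist yellow (array([342. , 190.6]), [315, 171, 49, 47, 1171])
wrist yellow (array([105.7, 332.2]), [82, 319, 51, 32, 541])
```

View pics/l.png

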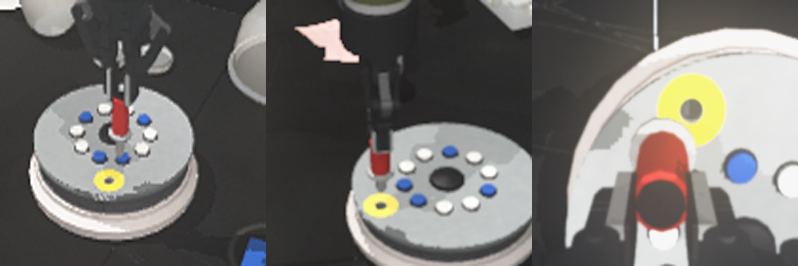

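The pin is held upright. Its tip is near scene (333,214) and side (300,210), and the ring is still at (327,224) and (300,218).

Run:
```python
import pickle
from h import *
d=pickle.load(open("d2.pkl","rb"))
def edges(n,v0,v1,u0,u1):
    g=cv2.cvtColor(d[n]["image"],cv2.COLOR_RGB2GRAY)
    for v in range(v0,v1): print(n,v,g[v,u0:u1].tolist())
edges("scene",203,220,323,343);edges("side",199,217,290,311)
print("tip",tri(ray(d["scene"],(333,214)),ray(d["side"],(300.5,210.5))))
w=d["wrist"];m=mask(w["image"],"red",(290,200,345,290));
for v in range(212,284,3):
    u=np.flatnonzero(m[v]); print(v,u.min() if len(u) else 0,u.max() if len(u) else 0,len(u))
my=mask(w["image"],"yellow",(305,160,375,225));e=cv2.fitEllipse(cv2.convexHull(cv2.findNonZero(my)));print("hole",e,onz(w,e[0],.06))
```

```text
scene 203 [65, 57, 58, 53, 167, 176, 113, 93, 94, 94, 95, 95, 91, 82, 88, 159, 190, 192, 191, 191]
scene 204 [55, 59, 59, 51, 188, 226, 143, 93, 91, 92, 94, 93, 89, 82, 123, 144, 184, 190, 190, 190]
scene 205 [57, 60, 60, 52, 183, 217, 190, 129, 101, 102, 95, 90, 95, 112, 146, 147, 160, 188, 191, 191]
scene 206 [62, 60, 62, 57, 86, 163, 211, 221, 189, 186, 132, 115, 148, 150, 154, 136, 185, 191, 193, 191]
scene 207 [68, 67, 75, 62, 54, 82, 133, 170, 192, 206, 208, 200, 189, 145, 139, 157, 185, 190, 190, 190]
scene 208 [123, 76, 63, 57, 55, 55, 61, 88, 126, 137, 138, 137, 117, 109, 183, 194, 190, 188, 188, 191]
scene 209 [170, 174, 149, 97, 76, 68, 65, 70, 116, 131, 135, 128, 139, 167, 169, 188, 193, 189, 187, 229]
scene 210 [170, 169, 169, 170, 172, 173, 174, 156, 127, 131, 135, 126, 143, 166, 166, 165, 185, 167, 190, 241]
scene 211 [166, 165, 166, 166, 166, 167, 168, 152, 126, 131, 135, 124, 148, 167, 166, 166, 166, 163, 223, 244]
scene 212 [146, 143, 163, 166, 165, 167, 169, 151, 136, 133, 135, 125, 161, 166, 168, 168, 167, 141, 107, 220]
scene 213 [101, 102, 121, 163, 166, 168, 16
[... 2536 characters left out ...]
209, 229, 236, 236, 237, 236, 236, 236, 232, 228, 232, 234, 232, 228, 228, 227, 226, 215, 182, 171]
side 216 [200, 224, 236, 236, 236, 236, 235, 228, 212, 182, 169, 183, 209, 222, 228, 228, 228, 227, 225, 206, 170]
tip [ 0.4513456  -0.04244973  0.09553592]
212 0 0 0
215 326 329 4
218 324 332 9
221 323 333 11
224 320 334 14
227 320 335 16
230 318 335 11
233 315 327 12
236 308 326 19
239 303 329 25
242 301 332 18
245 300 334 8
248 333 335 3
251 0 0 0
254 0 0 0
257 0 0 0
260 0 0 0
263 0 0 0
266 334 334 1
269 0 0 0
272 0 0 0
275 0 0 0
278 0 0 0
281 0 0 0
hole ((339.3846435546875, 194.26593017578125), (46.64241409301758, 48.258602142333984), 84.2078857421875) [ 0.45178912 -0.02563409  0.06      ]
```

step_arm(
  deltas=[
    [1,17.5,0,0,0,0,-1],
    [0,0,-15,0,0,0,-1],
    [0,0,-15,0,0,0,-1],
    [0,0,0,0,0,0,-1],
    [0,0,0,0,0,0,-1],
  ],
)

```text
clock: 5.5
tcp_pos: [0.453, -0.0253, 0.1081]
orientation: [-0.0, 0.002, 1.0, 0.0]
wrist_force: [0.2, -0.9, -1.3]
finger_gap: 0.0171
grip_force: 78.7
```

step_arm(
  deltas=[
    [0,0,-3,0,0,0,-1],
    [0,0,-3,0,0,0,-1],
    [0,0,-2,0,0,0,-1],
    [0,0,-2,0,0,0,-1],
    [0,0,0,0,0,0,-1],
  ],
)

```text
clock: 6.0
tcp_pos: [0.453, -0.0246, 0.0979]
orientation: [-0.0, 0.001, 1.0, 0.0]
wrist_force: [-0.7, 0.7, -1.7]
finger_gap: 0.0167
grip_force: 78.7
```

The tip is about 4 mm into the hole with no contact force. I'll go on down to the ring.

step_arm(
  deltas=[
    [0,0,-3,0,0,0,-1],
    [0,0,-3,0,0,0,-1],
    [0,0,-2,0,0,0,-1],
    [0,0,-2,0,0,0,-1],
    [0,0,0,0,0,0,-1],
  ],
)

```text
clock: 6.5
tcp_pos: [0.4539, -0.0249, 0.0886]
orientation: [0.001, 0.001, 1.0, -0.0]
wrist_force: [-0.5, -0.7, 3.8]
finger_gap: 0.0173
grip_force: 79.2
```

step_arm(
  deltas=[
    [0,0,-2,0,0,0,-1],
    [0,0,-2,0,0,0,-1],
    [0,0,0,0,0,0,-1],
  ],
)

```text
clock: 6.8
tcp_pos: [0.4576, -0.0253, 0.088]
orientation: [0.005, 0.001, 1.0, -0.001]
wrist_force: [-0.8, 0.2, 24.3]
finger_gap: 0.0169
grip_force: 81.5
```

Contact is at TCP z 0.0886, the depth predicted for the ring. I'll ease to about 10 N and turn the hole along the arc towards the robot side, feeling for the drop.

step_arm(
  deltas=[
    [0,0,2,0,0,0,-1],
    [0,0,0.5,0,0,0,-1],
    [-0.8,2.2,0,0,0,0,-1],
    [-0.8,2.2,0,0,0,0,-1],
    [-0.7,2.2,0,0,0,0,-1],
  ],
)

```text
clock: 7.3
tcp_pos: [0.4532, -0.0208, 0.0885]
orientation: [0.002, 0.002, 1.0, -0.003]
wrist_force: [-0.4, -8.4, 10.1]
finger_gap: 0.017
grip_force: 79.9
```

step_arm(
  deltas=[
    [-0.7,2.2,0,0,0,0,-1],
    [-0.7,2.2,0,0,0,0,-1],
    [-0.6,2.3,0,0,0,0,-1],
  ],
)

```text
clock: 7.6
tcp_pos: [0.4512, -0.0144, 0.0885]
orientation: [0.002, 0.002, 1.0, -0.003]
wrist_force: [0.0, -9.1, 9.5]
finger_gap: 0.0174
grip_force: 79.8
```

step_arm(
  deltas=[
    [-0.5,2.3,0,0,0,0,-1],
    [-0.5,2.3,0,0,0,0,-1],
    [-0.4,2.3,0,0,0,0,-1],
  ],
)

```text
clock: 7.9
tcp_pos: [0.4498, -0.0076, 0.0885]
orientation: [0.002, 0.002, 1.0, -0.004]
wrist_force: [-0.5, -8.7, 9.8]
finger_gap: 0.0171
grip_force: 79.9
```

step_arm(
  deltas=[
    [-0.3,2.3,0,0,0,0,-1],
    [-0.3,2.3,0,0,0,0,-1],
    [-0.2,2.3,0,0,0,0,-1],
  ],
)

```text
clock: 8.2
tcp_pos: [0.449, -0.0006, 0.0885]
orientation: [0.002, 0.002, 1.0, -0.003]
wrist_force: [-0.2, -8.6, 10.6]
finger_gap: 0.0173
grip_force: 79.9
```

step_arm(
  deltas=[
    [-0.1,2.3,0,0,0,0,-1],
    [-0.1,2.3,0,0,0,0,-1],
    [0,2.3,0,0,0,0,-1],
  ],
)

```text
clock: 8.5
tcp_pos: [0.4487, 0.0064, 0.0885]
orientation: [0.002, 0.002, 1.0, -0.003]
wrist_force: [-0.8, -9.1, 9.9]
finger_gap: 0.0174
grip_force: 79.9
```

step_arm(
  deltas=[
    [0,2.3,0,0,0,0,-1],
    [0.1,2.3,0,0,0,0,-1],
    [0.1,2.3,0,0,0,0,-1],
  ],
)

```text
clock: 8.8
tcp_pos: [0.4471, 0.016, 0.087]
orientation: [0.0, 0.001, 1.0, -0.0]
wrist_force: [-0.3, -1.4, -0.3]
finger_gap: 0.0172
grip_force: 78.8
```

It dropped: the vertical force fell to zero and z went to 0.087. I'll push down.

step_arm(
  deltas=[
    [0,0,-2,0,0,0,-1],
    [0,0,-2,0,0,0,-1],
    [0,0,0,0,0,0,-1],
  ],
)

```text
clock: 9.1
tcp_pos: [0.4462, 0.0158, 0.0819]
orientation: [-0.001, 0.001, 1.0, -0.001]
wrist_force: [0.1, -4.2, -2.2]
finger_gap: 0.0173
grip_force: 78.5
```

step_arm(
  deltas=[
    [0,0,-3,0,0,0,-1],
    [0,-0.5,-3,0,0,0,-1],
    [0,0,-1,0,0,0,-1],
    [0,0,0,0,0,0,-1],
  ],
)

```text
clock: 9.5
tcp_pos: [0.4464, 0.0155, 0.0752]
orientation: [-0.0, 0.001, 1.0, -0.0]
wrist_force: [0.1, -4.8, -0.1]
finger_gap: 0.0171
grip_force: 78.7
```

step_arm(
  deltas=[
    [0,0,-2,0,0,0,-1],
    [0,0,-2,0,0,0,-1],
    [0,0,0,0,0,0,-1],
  ],
)

```text
clock: 9.8
tcp_pos: [0.4474, 0.0155, 0.0745]
orientation: [0.001, 0.001, 1.0, -0.0]
wrist_force: [-7.8, -4.5, 27.5]
finger_gap: 0.0171
grip_force: 82.3
```

The collar is seated at z 0.0745, exactly 14 mm below the ring contact, with firm resistance. I'll ease off, open and retreat.

step_arm(
  deltas=[
    [0,0,2,0,0,0,-1],
    [0,0,0,0,0,0,-0.5],
    [0,0,0,0,0,0,0],
    [0,0,0,0,0,0,0.2],
    [0,0,0,0,0,0,0.2],
  ],
  newtons=20,
)

```text
clock: 10.3
tcp_pos: [0.4463, 0.0164, 0.0731]
orientation: [-0.0, 0.001, 1.0, 0.001]
wrist_force: [0.7, 0.0, -0.1]
finger_gap: 0.0513
grip_force: 0.0
```

step_arm(
  deltas=[
    [0,0,0,0,0,0,0.2],
    [0,0,10,0,0,0,0.2],
    [0,0,40,0,0,0,0.2],
    [0,0,50,0,0,0,0.2],
    [0,0,20,0,0,0,0.2],
  ],
)

```text
clock: 10.8
tcp_pos: [0.4486, 0.0155, 0.1985]
orientation: [0.003, 0.001, 1.0, -0.0]
wrist_force: [0.8, -0.2, 0.1]
finger_gap: 0.0513
grip_force: 0.0
```

Run:
```python
from workcell import *
import cv2,numpy as np
from h import *
d={n:read_camera(n) for n in("scene","side","wrist")};s=get_state();print(s["clock"],s["tcp_pos"],s["wrist_force"],s["finger_gap"])
a=d["scene"]["image"][150:290,190:450,::-1];b=d["side"]["image"][110:330,250:450,::-1];w=d["wrist"]["image"][80:300,200:440,::-1]
cv2.imwrite("pics/end.png",np.hstack([cv2.resize(x,None,fx=400/x.shape[0]*.6,fy=400/x.shape[0]*.6,interpolation=cv2.INTER_CUBIC) for x in(a,b)]+[cv2.resize(w,(130*1,240))][:0]))
R={n:max(blobs(mask(d[n]["image"],"red",(250,130,420,260))),key=lambda t:t[1][4]) for n in("scene","side")};print(R)
print(tri(*[ray(d[n],R[n][0]) for n in R]))
```

```text
10.95 [0.44805783 0.01558881 0.19571317] [-0.13739185 -0.24215134 -0.9794511 ] 0.05136150655429478
{'scene': (array([311.5, 214.5]), [307, 207, 9, 16, 110]), 'side': (array([294.5, 198.5]), [290, 190, 9, 17, 117])}
[0.44431012 0.01498045 0.08180394]
```

View pics/end.png

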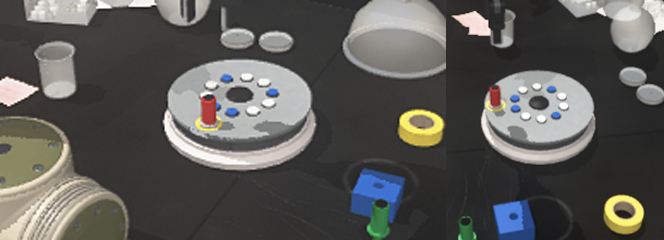

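The pin stands upright on the yellow ring (left (208,110), right (495,97)) with its collar on the plate. The head is at home height, the beaker and tape are undisturbed, and the gripper is clear.

```bash
python3 -c "
from workcell import *
print(hand_in())"
```

```text
the job is handed in; nothing more can be done
None
```

The locking pin is fully home, with its collar flush on the plate and the plate locked; the gripper has let go, the beaker and tape were not touched, and the job was handed in at about 11 s.

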